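# Eject a button-setting die and put it in its rack

### The job

The steel die is sunk in the ejector stand. Press the rocker's pedal down onto its stop and keep it pressed there firmly but without forcing it for about a second, so that the rocker's other end tips up and pushes the die out of its well; then lift the die out and lower it gently, foot down, all the way into the one empty hole of the wooden rack, and let go. Leave the other dies, the spool and the hammer where they are.

Things in the scene. Friction and masses are not known exactly. Their poses are not given: they have to be found in the camera images.
- pedal_top (a point): centre of the top of the rocker's pedal, a flat steel plate 36 mm (along the stand) by 42 mm, 8 mm thick, 75 mm from the hinge axis. It starts 46 mm above the table, sloping 0.185 rad down towards the well; on its stop it is 18 mm above the table (28 mm of travel), sloping as much the other way. Hinge lugs, 38 mm high, stand 48 mm from its inner edge. Press from above with closed fingers.
- rocker: the steel rocker itself; origin on its hinge axis, 32 mm above the table. Moving the pedal takes about 5 to 7 N; the rocker stays where left. Its hard stop is adjustable and set anew each time (pedal top 16 to 22 mm above the table): poses do not tell it, but the force rises steeply there. A firm press is 11 to 22 N on the stop, kept for a second; over 28 N bends the hinge pin.
- well_mouth (a point): centre of the round well (23.5 mm wide) in the flat top of the stand's dark steel guide plate, 81 mm above the table; the plate is 80 mm (along the stand) by 76 mm, the well at its middle. x points along the stand from the pedal to the well (132 mm apart), z up.
- die_mid (a point): centre of the loose die, a plain steel cylinder 22 mm in diameter, 36 mm high, about 110 g, foot chamfered; 18 mm from foot and from flat top; z runs from foot to top. At the start it rests on a ledge, its top 2 mm below the well's mouth, out of reach; after the press it stands 16 to 20 mm out of the plate, leaning slightly, to be gripped there. It must be lifted 20 mm more to leave the well.
- slot: the rack's one empty hole: origin at the centre of its floor, z up, y along the row of holes. The hole is 23.5 mm wide, 18 mm deep, with a slightly chamfered mouth: a seated die stands 18 mm out of the rack, its centre 18 mm above this point. Neighbouring holes are 50 mm apart.
- rack: fixed wooden rack, a block 64 mm (x) by 164 mm (y, along the row) by 30 mm high with three holes at y = -50, 0 and 50 mm; origin at the centre of its underside. Which hole is empty varies.
- die_cone: bystander: a steel die with a tapered top, 40 mm high, in one hole of the rack; origin at the centre of its foot
- die_collar: bystander: a steel die with a 32 mm wide collar at its top, 30 mm high, in one hole of the rack; origin at the centre of its foot
- spool: bystander: an upright thread spool, 40 mm wide, 60 mm high; origin at the centre of its underside
- hammer: bystander: a hammer lying on the table; origin at the underside of its handle
Mind the look-alikes: they are no part of the job. There is more than one size of the part that bears pedal_top; the job needs the largest.

How it is judged:
On the way, in this order (a step that is already met when the one before it is completed fails the run):
1. the pedal is on its stop, the die pushed up (its top at least 14 mm above the plate), and the fingers press the rocker with 9 to 24 N for 0.5 s (z of die_mid in the frame of well_mouth above -0.004 m and contact force between the fingers and rocker between 9 and 24 N), for 0.5 s.
2. the die is held by the fingers, clear of the well (z of die_mid in the frame of well_mouth above 0.0185 m and contact force between the fingers and die above 1 N), for 0.1 s.
At the end, for the whole second after the job is handed in: The die stands foot down in the rack's empty hole, its centre within 4 mm of the hole's axis, within 2.5 mm of fully home, upright within 0.12 rad, at rest and released. The rocker may stay tipped (horizontal distance between die_mid and slot below 0.004 m and z of die_mid in the frame of slot between 0.015 and 0.0205 m and angle between die_mid's own z axis and vertical below 0.12 rad and linear speed of die below 0.01 m/s); the robot touches nothing.
It fails at once if more than 28 N on the rocker (contact force between anything else and rocker above 28 N).
It fails at once if the die forced against the rack with more than 25 N (contact force between die and rack above 25 N).
It fails at once if the die dropped (falls loose faster than 0.6 m/s) (linear speed of die above 0.6 m/s and contact force between the fingers and die below 0.5 N).
It fails at once if another die moved by more than 12 mm (distance of any of die_cone, die_collar from where it was at the start of the episode above 0.012 m).
It fails at once if the spool or the hammer moved by more than 20 mm (distance of any of spool, hammer from where it was at the start of the episode above 0.02 m).
It also fails if it takes over 61 s, if anything falls off the work surface, if the arm or the gripper's body presses on something with over 40 N, if the wrist force passes 120 N, or if a joint passes its speed limit or range.

### The arm

A 6-joint arm with a two-finger parallel gripper is mounted at the origin on the work surface. World frame = base frame: x ahead of the robot, y to its left, z up, the work surface at z = 0. Lengths are in m, angles in rad, forces in N, time in s.
With the tool pointing down it reaches from about 0.35 to 0.925 m from the base axis. Payload 6.4 kg.
Tool frame: the origin (TCP) lies midway between the tips of the shut fingers; the grasp point (between the pads) lies 19 mm behind it (env.tcp_to_grasp is the distance from the TCP to the grasp point, in m); z points along the fingers, y is the direction in which the jaws open and shut (so a half turn about z gives the same grasp; the last joint's range is limited). The gripper opens to 85 mm and grips with 20 to 120 N. Pads are 22 mm wide; open, the fingers measure 114 mm over their backs; the gripper's body (76 mm by 85 mm) begins 54 mm behind the grasp point. The pads swing forward as they close: fully open they stand 13 mm farther back than shut.
Start: joints at [0.988, 0.245, 1.558, -0, 1.339, -0.174], TCP at [0.258, 0.596, 0.231] pointing down, gripper open.
Joint ranges: [-3.13, 3.13], [-1.02, 2.26], [0.13, 2.54], [-0.95, 4.09], [0.21, 2.88], [-2.74, 2.74]. Speed limits (rad/s): [2.57, 2.57, 3.14, 3.14, 3.14, 3.14].

### API

Orientations are given as a rotation vector (axis times angle).
In Python, from bench import env, release, clamp, imaging, workorder, read_time_s, read_qpos, read_dq, read_joint_torque, read_ee_pos, read_tool_rot, read_contact_force, read_wrist_torque, read_width gives the robot as it stands. Calls block until the motion is done:
- env.move_to(position, orientation): joint-space move of the TCP to a pose.
- env.move_straight(position, rot=None, velocity=0.15, contact_N=None): straight line of the TCP; rot=None keeps the orientation; velocity is the mean speed in m/s. With contact_N (N) it stops when the force on the tool has changed by that much, and returns True; else False.
- env.move_j(angles): joint-space move.
- release() and clamp(grip_force=None): open the fingers fully, or close them until they stop; grip_force is the grip in N (None keeps the last).
- env.wait(seconds).
- env.solve_ik(position, orientation): joint angles nearest the present ones, or None.
- imaging.capture(name): name is "side" or "top" or "wrist"; returns (picture, depth): 420x560x3 uint8, red, green, blue; 420x560 float32, m along the optical axis (not along the pixel's ray), 0 where there is no reading.
- imaging.camera_info(name): a dict with "fov_y" (degrees; the focal length in pixels is half the picture's height over the tangent of half this angle, whatever the lens; pixels are square), "cx", "cy" (the principal point, pixels), "rvec" (rotation vector, rad) and "tvec" (3), from world to camera coordinates, as OpenCV has them. Camera axes: x right, y down, z forward; pixel columns grow to the right and rows downward; lengths in m; the calibration is good to about 2 mm. A picture is of the moment at which its call begins: read the wrist's pose just before it. camera_info takes no time and is no camera call; for the wrist camera it gives the pose at the moment of the call.
A pose or a line that the arm cannot do raises env.IKError and nothing moves.
- workorder.sign_off(): hands the job in, once; it reports no verdict.
Readings, each from a call of its own:
- read_time_s(): time.
- read_qpos(): joint angles.
- read_dq(): joint speeds.
- read_joint_torque(): joint torques, N m.
- read_ee_pos(): TCP position.
- read_tool_rot(): TCP orientation.
- read_contact_force(): force on the tool from outside, world axes, zero at the start.
- read_wrist_torque(): the same for the moment, N m.
- read_width(): finger opening in m.
Only numpy, scipy, OpenCV 4.12 (cv2) and the standard library are available. Lean on these libraries where they do the work, as an engineer would, in place of code of your own. Each camera call takes 0.05 s, during which the arm holds its last target.

## Working session

There is one attempt and no reset: what is moved stays moved. The work goes in short steps, each a Python script; the robot and the scene stay as the last script left them, time stands still between calls to the robot, and variables do not carry over. Pictures are saved under pics/ and viewed, and the job is handed in when it is done.

```bash
ls; mkdir -p pics; python3 - <<'E'
from bench import *
import cv2,numpy as np
print(read_time_s(),read_contact_force())
for n in ["side","top","wrist"]:
    print(n,imaging.camera_info(n))
    p,d=imaging.capture(n); cv2.imwrite(f"pics/{n}0.png",p[:,:,::-1]); np.save(f"pics/{n}0.npy",d)
    print((d>0).mean(),d[d>0].min(),d.max())
E
```

```text
pics
0.0 [-0.62641727 -0.59267556  0.18902626]
side {'fov_y': 55.75367051783785, 'cx': 284.1559141575656, 'cy': 215.39912588468803, 'rvec': array([ 0.76818289, -2.6165046 ,  1.03650229]), 'tvec': array([0.52232144, 0.34274131, 0.60965574])}
0.9960586734693877 0.61815554 2.5427344
top {'fov_y': 56.567962259904455, 'cx': 284.94698971924305, 'cy': 209.05756277108082, 'rvec': array([ 2.17792298, -2.13089197,  0.14294124]), 'tvec': array([-0.05021337,  0.65823522,  0.89319312])}
0.9959566326530612 0.83948225 1.7226316
wrist {'fov_y': 67.02967838339464, 'cx': 278.7055665307737, 'cy': 208.5327588846077, 'rvec': array([-2.40711222, -1.58118747, -0.23788248]), 'tvec': array([-0.64917456, -0.03847052,  0.37887441])}
0.996156462585034 0.05848104 1.3685617
```

View pics/side0.png

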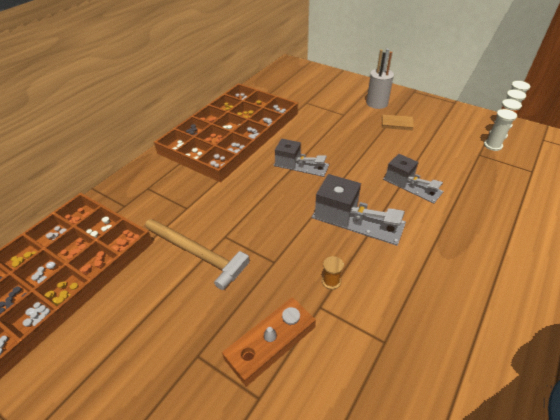

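View pics/top0.png

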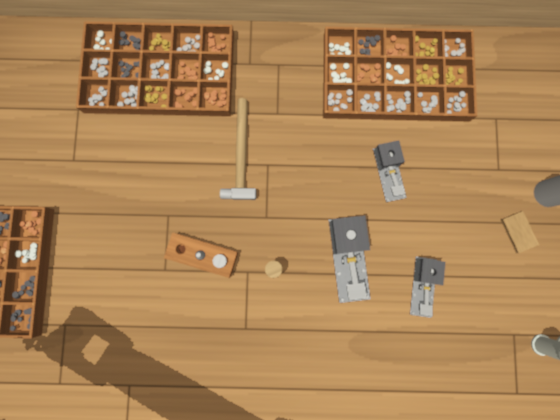

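View pics/wrist0.png

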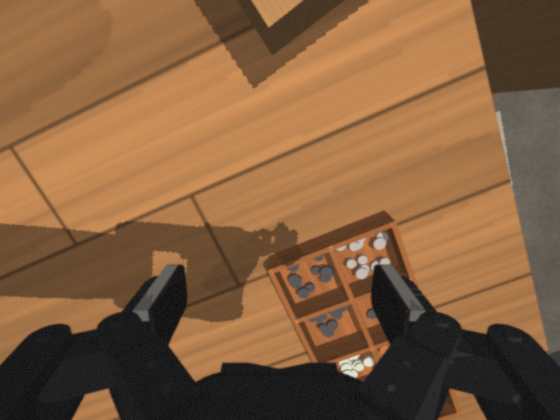

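The top view shows three stands: the largest has its plate at (351,235), with the die visible in it, and its pedal end at (353,290). The rack is at (202,255), with its empty hole at the left end, (181,249). The hammer is at (238,150–195) and the spool at (274,269). Next I compute positions.

```bash
cat > h.py <<'E'
from bench import *
import cv2,numpy as np
from scipy.spatial.transform import Rotation as R
def cam(name):
    c=imaging.camera_info(name); f=210/np.tan(np.radians(c['fov_y'])/2)
    Rm=R.from_rotvec(c['rvec']).as_matrix(); t=np.array(c['tvec'])
    return dict(f=f,cx=c['cx'],cy=c['cy'],R=Rm,t=t,C=-Rm.T@t)
def ray(c,u,v,z):
    d=c['R'].T@np.array([(u-c['cx'])/c['f'],(v-c['cy'])/c['f'],1.]); k=(z-c['C'][2])/d[2]
    return c['C']+k*d
def proj(c,P):
    q=c['R']@np.asarray(P,float)+c['t']; return c['f']*q[:2]/q[2]+[c['cx'],c['cy']]
def cloud(c,d):
    v,u=np.mgrid[0:d.shape[0],0:d.shape[1]]
    P=np.stack([(u-c['cx'])/c['f']*d,(v-c['cy'])/c['f']*d,d],-1)
    return (P-c['t'])@c['R']
def shot(name,fn):
    c=cam(name); p,d=imaging.capture(name); cv2.imwrite(f"pics/{fn}.png",p[:,:,::-1]); np.save(f"pics/{fn}.npy",d); np.savez(f"pics/{fn}_cam.npz",**c); return c,p,d
def down(yaw):  # tool z down, tool y at angle yaw (world)
    y=np.array([np.cos(yaw),np.sin(yaw),0]); z=np.array([0,0,-1.]); x=np.cross(y,z)
    return R.from_matrix(np.stack([x,y,z],1)).as_rotvec()
E
python3 - <<'E'
from h import *
c=cam("top"); d=np.load("pics/top0.npy"); p=cv2.imread("pics/top0.png"); print(c['C'])
P=cloud(c,d)
hsv=cv2.cvtColor(p,cv2.COLOR_BGR2HSV)
# depth height checks
for u,v in [(300,320),(345,245),(351,235),(353,290),(190,262),(220,262),(181,249),(200,255),(274,269)]: print(u,v,P[v,u].round(3),hsv[v,u])
# dark plate
roi=np.zeros(p.shape[:2],np.uint8); roi[205:310,320:380]=1
m=((P[...,2]>.07)&(roi>0)).astype(np.uint8)
cs,_=cv2.findContours(m,0,1); k=max(cs,key=cv2.contourArea); r=cv2.minAreaRect(k); print("plate",r); print([ray(c,*b,.081).round(4) for b in cv2.boxPoints(r)], ray(c,*r[0],.081))
roi[:]=0; roi[225:285,155:245]=1
m=((P[...,2]>.02)&(roi>0)).astype(np.uint8)
cs,_=cv2.findContours(m,0,1); k=max(cs,key=cv2.contourArea); r=cv2.minAreaRect(k); print("rack",r); print([ray(c,*b,.03).round(4) for b in cv2.boxPoints(r)], ray(c,*r[0],.03))
print(read_qpos())
cv2.imwrite("pics/topz.png",cv2.resize(p[200:320,150:390],None,fx=3.3,fy=3.3,interpolation=2))
E
```

```text
[ 0.53702672 -0.03558901  0.97155785]
300 320 [ 0.395 -0.078 -0.001] [ 16 127 186]
345 245 [ 0.575 -0.175  0.079] [ 15   5 112]
351 235 [ 0.598 -0.188  0.078] [ 26  10 205]
353 290 [ 0.472 -0.198  0.05 ] [ 23  10 195]
190 262 [0.528 0.188 0.029] [ 15 148 191]
220 262 [0.53  0.115 0.04 ] [ 26   8 211]
181 249 [0.559 0.217 0.01 ] [ 12 155 128]
200 255 [0.545 0.161 0.051] [ 23  12 170]
274 269 [ 0.517 -0.014  0.06 ] [ 19  99 206]
plate ((350.2969665527344, 234.72708129882812), (35.48595428466797, 33.83391189575195), 82.40535736083984)
[array([ 0.6327, -0.1424,  0.081 ]), array([ 0.6447, -0.2194,  0.081 ]), array([ 0.5645, -0.2297,  0.081 ]), array([ 0.5527, -0.1535,  0.081 ])] [ 0.59839163 -0.18626006  0.081     ]
rack ((199.3350067138672, 255.1057891845703), (69.15982818603516, 29.109363555908203), 17.525569915771484)
[array([0.535 , 0.2555, 0.03  ]), array([0.6019, 0.2386, 0.03  ]), array([0.5554, 0.0776, 0.03  ]), array([0.4894, 0.096 , 0.03  ])] [0.54520403 0.16671051 0.03      ]
[ 9.87921736e-01  2.45640878e-01  1.55873988e+00 -2.69042676e-05
  1.33869890e+00 -1.74119057e-01]
```

View pics/topz.png

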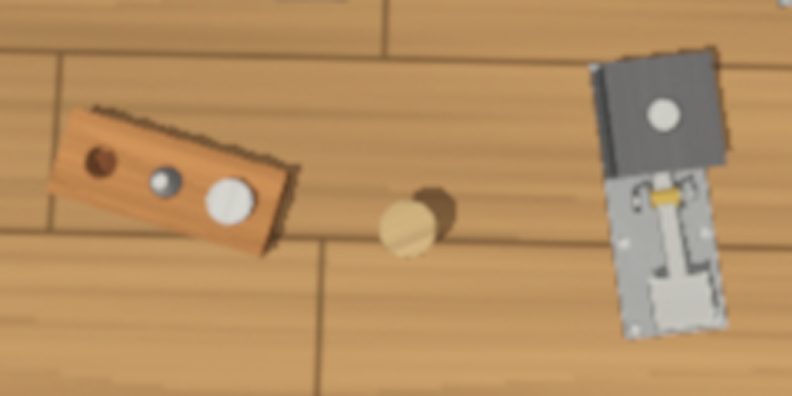

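```bash
python3 - <<'E'
from h import *
c=cam("wrist"); T=R.from_rotvec(read_tool_rot()).as_matrix(); e=read_ee_pos()
print("cam in tool",T.T@(c['C']-e)); print("cam axes in tool",(T.T@c['R'].T).round(3)); print(T.round(3))
yaw=0.128-np.pi
for yaw in (0.128,0.128-np.pi,.128+np.pi/2,.128-np.pi/2,-.335,-.335+np.pi):
  for xy in [(.467,-.204),(.598,-.187),(.56,.217)]:
    print(round(yaw,2),xy,env.solve_ik(np.array([*xy,.25]),down(yaw)))
E
```

```text
cam in tool [ 7.55358023e-02 -7.17722125e-05 -1.42080048e-01]
cam axes in tool [[ 0.    -0.955 -0.296]
 [ 1.     0.     0.   ]
 [-0.    -0.296  0.955]]
[[-0.918  0.397 -0.001]
 [ 0.397  0.918 -0.001]
 [ 0.    -0.001 -1.   ]]
0.13 (0.467, -0.204) [-6.34639287e-01 -1.05754502e-01  1.89289315e+00 -4.44089210e-16
  1.35445400e+00 -7.62639287e-01]
0.13 (0.598, -0.187) [-4.83769430e-01  1.76252871e-01  1.60321412e+00 -4.44089210e-16
  1.36212567e+00 -6.11769430e-01]
0.13 (0.56, 0.217) [ 1.81080794e-01  1.15635528e-01  1.67065676e+00 -8.88178420e-16
  1.35530037e+00  5.30807938e-02]
-3.01 (0.467, -0.204) [-6.34639287e-01 -1.05754502e-01  1.89289315e+00 -4.44089210e-16
  1.35445400e+00  2.37895337e+00]
-3.01 (0.598, -0.187) [-4.83769430e-01  1.76252871e-01  1.60321412e+00 -4.44089210e-16
  1.36212567e+00  2.52982322e+00]
-3.01 (0.56, 0.217) None
1.7 (0.467, -0.204) [-6.34639287e-01 -1.05754502e-01  1.89289315e+00 -4.44089210e-16
  1.35445400e+00 -2.33343561e+00]
1.7 (0.598, -0.187) [-4.83769430e-01  1.76252871e-01  1.60321412e+00 -4.44089210e-16
  1.36212567e+00 -2.18256576e+00]
1.7 (0.56, 0
[... 190 characters left out ...]
57039e-01]
-1.44 (0.598, -0.187) [-4.83769430e-01  1.76252871e-01  1.60321412e+00 -8.88178420e-16
  1.36212567e+00  9.59026897e-01]
-1.44 (0.56, 0.217) [ 1.81080794e-01  1.15635528e-01  1.67065676e+00 -8.88178420e-16
  1.35530037e+00  1.62387712e+00]
-0.34 (0.467, -0.204) [-0.63463929 -0.1057545   1.89289315  0.          1.354454   -0.29963929]
-0.34 (0.598, -0.187) [-0.48376943  0.17625287  1.60321412  0.          1.36212567 -0.14876943]
-0.34 (0.56, 0.217) [0.18108079 0.11563553 1.67065676 0.         1.35530037 0.51608079]
2.81 (0.467, -0.204) None
2.81 (0.598, -0.187) None
2.81 (0.56, 0.217) [ 1.81080794e-01  1.15635528e-01  1.67065676e+00 -4.44089210e-16
  1.35530037e+00 -2.62551186e+00]
```

```bash
python3 - <<'E'
from h import *
yaw=-.335; tx=np.array([-np.sin(yaw),np.cos(yaw)])
env.move_to(np.array([*(np.array([.552,.19])-.04*tx),.18]),down(yaw)); env.wait(.3)
c,p,d=shot("wrist","rack1")
yaw=.128; tx=np.array([-np.sin(yaw),np.cos(yaw)])
clamp(40)
env.move_to(np.array([*(np.array([.54,-.195])-.045*tx),.22]),down(yaw)); env.wait(.3)
c,p,d=shot("wrist","stand1")
print(read_time_s(),read_ee_pos(),read_contact_force(),read_width())
E
```

```text
4.9917 [ 0.54589355 -0.23916345  0.21999247] [-0.15121694 -0.0810505   0.65272226] -0.00036271052252956327
```

View pics/rack1.png

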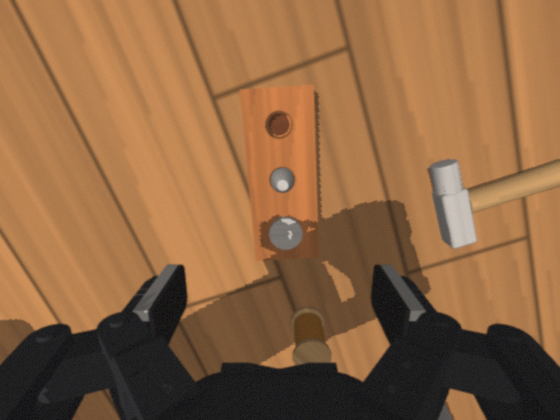

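View pics/stand1.png

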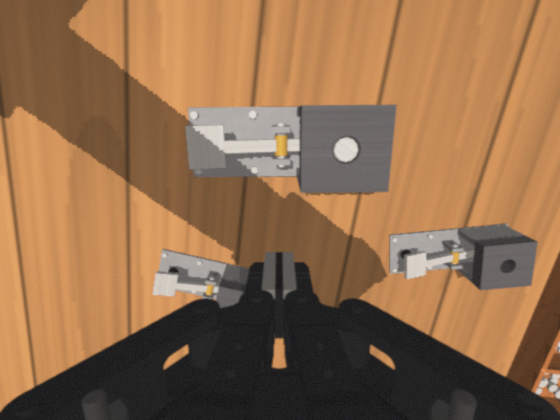

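The rack view shows the empty hole at (279,124), the cone die at (282,180) and the collar die at (286,233). The stand view shows the die in its well at (346,149) and the pedal at about (205,147). I'll compute precise positions from these.

```bash
python3 - <<'E'
from h import *
def ld(n): return dict(np.load(f"pics/{n}_cam.npz")),cv2.imread(f"pics/{n}.png"),np.load(f"pics/{n}.npy")
c,p,d=ld("rack1"); P=cloud(c,d); hsv=cv2.cvtColor(p,cv2.COLOR_BGR2HSV)
g=np.array(hsv[...,2]); print(g[100:150:4,279],g[124,255:305:4])
print("depthz col",P[105:145:4,279,2].round(3))
m=np.zeros(g.shape,np.uint8); m[95:150,255:302]=((g<135)[95:150,255:302])
cs,_=cv2.findContours(m,0,1); k=max(cs,key=cv2.contourArea); el=cv2.fitEllipse(k); print("hole",el,cv2.contourArea(k)); print(ray(c,*el[0],.03))
m=np.zeros(g.shape,np.uint8); z=P[...,2]; m[75:280,225:345]=(abs(z-.03)<.006)[75:280,225:345]
cs,_=cv2.findContours(m,0,1); k=max(cs,key=cv2.contourArea); r=cv2.minAreaRect(k)
a=cv2.approxPolyDP(cv2.convexHull(k),6,True)[:,0]; print("poly",a.tolist()); print([ray(c,*q,.03).round(4) for q in a])
print("rack top z med",np.median(z[m>0]))
xy=P[m>0][:,:2].astype(np.float32); rr=cv2.minAreaRect(xy); print("rack rect world",rr)
for nm,(u0,u1,v0,v1),zz,(lo,hi) in [("cone",(262,302,160,200),.05,(.035,.06)),("collar",(265,308,212,255),.042,(.036,.06))]:
    m=np.zeros(g.shape,np.uint8); m[v0:v1,u0:u1]=((z>lo)&(z<hi))[v0:v1,u0:u1]
    print(nm,P[m>0][:,:2].min(0),P[m>0][:,:2].max(0),np.median(P[m>0],0))
c,p,d=ld("stand1"); P=cloud(c,d); z=P[...,2]; hsv=cv2.cvtColor(p,cv2.COLOR_BGR2HSV)
m=np.zeros(z.shape,np.uint8); m[90:210,285:410]=(z>.074)[90:210,285:410]
cs,_=cv2.findContours(m,0,1); k=max(cs,key=cv2.contourArea); a=cv2.approxPolyDP(cv2.convexHull(k),6,True)[:,0]; W=np.array([ray(c,*q,.081) for q in a]);print("plate",a.tolist(),W.round(4).tolist(),W.mean(0),np.median(z[m>0]))
rr=cv2.minAreaRect(P[m>0][:,:2].astype(np.float32)); print(rr,np.radians(rr[2]))
m=np.zeros(z.shape,np.uint8); m[130:170,325:368]=(hsv[...,2]>150)[130:170,325:368]
cs,_=cv2.findContours(m,0,1); k=max(cs,key=cv2.contourArea); el=cv2.fitEllipse(k); print("die",el,ray(c,*el[0],.079))
m=np.zeros(z.shape,np.uint8); m[115:182,180:232]=((z>.03)&(z<.06))[115:182,180:232]
rr=cv2.minAreaRect(P[m>0][:,:2].astype(np.float32)); print("pedal",rr, np.median(P[m>0],0),m.sum())
cv2.imwrite("pics/sz.png",cv2.resize(p[80:220,170:410],None,fx=3.3,fy=3.3,interpolation=2))
E
```

```text
[197 197 197 120 106 119 113 112 109 175 196 198 197] [184 190 190 106  99 114 113 114 114 158 205 213 211]
depthz col [0.029 0.029 0.013 0.012 0.012 0.012 0.011 0.012 0.017 0.03 ]
hole ((276.7911376953125, 123.51359558105469), (21.82599639892578, 24.570161819458008), 24.746196746826172) 405.0
[0.55849645 0.21394704 0.03      ]
poly [[313, 84], [318, 256], [256, 260], [240, 90]]
[array([0.5987, 0.2347, 0.03  ]), array([0.5552, 0.0781, 0.03  ]), array([0.4945, 0.0945, 0.03  ]), array([0.5377, 0.2508, 0.03  ])]
rack top z med 0.029468424447699905
rack rect world ((0.5460525155067444, 0.16397503018379211), (0.16467061638832092, 0.06413149833679199), 74.48896026611328)
cone [0.53572377 0.15375362] [0.5567233  0.17493728] [0.54679392 0.16681045 0.04473904]
collar [0.51734315 0.10013786] [0.54851962 0.13218796] [0.53318278 0.11708531 0.0414243 ]
plate [[395, 105], [387, 191], [300, 191], [301, 105]] [[0.6331, -0.1473, 0.081], [0.6435, -0.2212, 0.081], [0.5647, -0.2313, 0.081], [0.5545, -0.1575, 0.081]] [ 0.59893217 -0.1893016   0.081     ] 0.08052405468266648
((0.5900278091430664, -0.19100169837474823), (0.09976738691329956, 0.07634513825178146), 7.911407470703125) 0.13808010883064636
die ((345.4898681640625, 149.17837524414062), (22.655046463012695, 23.930723190307617), 36.139041900634766) [ 0.59913393 -0.18904942  0.079     ]
pedal ((0.4734901785850525, -0.20682109892368317), (0.04240076243877411, 0.04213273897767067), 7.7491278648376465) [ 0.47092325 -0.20601002  0.04926225] 1751
```

View pics/sz.png

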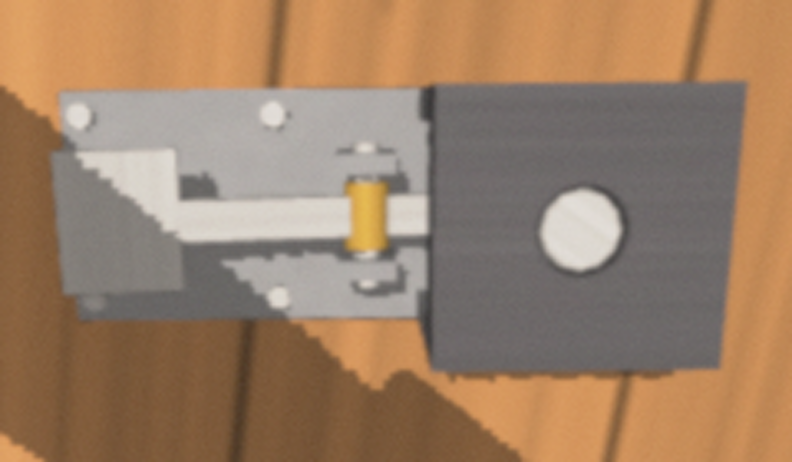

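```bash
python3 - <<'E'
from h import *
rot=down(.128); xy=(.468,-.206)
env.move_to(np.array([*xy,.075]),rot); env.wait(.3)
def fz(n=6):
    a=[]
    for _ in range(n): a.append(read_contact_force()[2]); env.wait(.01)
    return np.mean(a)
f0=fz(); print("tare",f0,read_time_s(),read_ee_pos())
print(env.move_straight(np.array([*xy,.012]),velocity=.012,contact_N=10.))
print(read_time_s(),read_ee_pos(),read_contact_force(),fz(3)-f0)
env.wait(.1);print(read_ee_pos(),fz()-f0)
E
```

```text
tare 0.15685192396918976 6.05 [ 0.46887924 -0.20657429  0.0759455 ]
True
10.1417 [ 0.46861724 -0.20633543  0.01869407] [-1.67491186  1.01553496  5.35765045] 5.5312576672380755
[ 0.46862287 -0.20634085  0.01871076] 5.260051043819372
```

```bash
python3 - <<'E'
from h import *
f0=.157
def fz(n=5):
    a=[]
    for _ in range(n): a.append(read_contact_force()[2]); env.wait(.01)
    return np.mean(a)-f0
xy=(.468,-.206); z=read_ee_pos()[2]; z0=z
for i in range(12):
    z-=.0003
    hit=env.move_straight(np.array([*xy,z]),velocity=.006,contact_N=9.)
    env.wait(.05); f=fz(); print(round(z,5),hit,read_ee_pos()[2].round(5),round(f,2))
    if f>12.5: break
print(read_time_s())
E
```

```text
0.01842 False 0.01876 5.02
0.01812 False 0.01867 6.38
0.01782 False 0.01857 8.77
0.01752 False 0.01847 9.77
0.01722 False 0.0183 10.83
0.01692 False 0.01813 11.93
0.01662 False 0.01801 13.37
12.7083
```

```bash
python3 - <<'E'
from h import *
f0=.157
def fz(n=5):
    a=[]
    for _ in range(n): a.append(read_contact_force()[2]); env.wait(.01)
    return np.mean(a)-f0
xy=(.468,-.206); z=.01662
for i in range(6):
    z-=.0003
    env.move_straight(np.array([*xy,z]),velocity=.006,contact_N=9.)
    env.wait(.03); f=fz(); print(round(z,5),round(f,2))
    if f>15: break
for i in range(8): env.wait(.12); print(round(fz(3),2),end=' ')
c,p,d=shot("side","press"); print(read_ee_pos(),read_contact_force(),read_time_s())
E
python3 -c "
import cv2;p=cv2.imread('pics/press.png');cv2.imwrite('pics/pressz.png',cv2.resize(p[150:270,270:450],None,fx=4,fy=4,interpolation=2))"
```

```text
0.01632 14.29
0.01602 15.53
16.12 15.3 15.41 15.89 15.81 15.71 15.58 15.18 [ 0.46894859 -0.20666825  0.01771715] [-4.71301735  2.56689592 15.80258351] 14.5417
```

View pics/pressz.png

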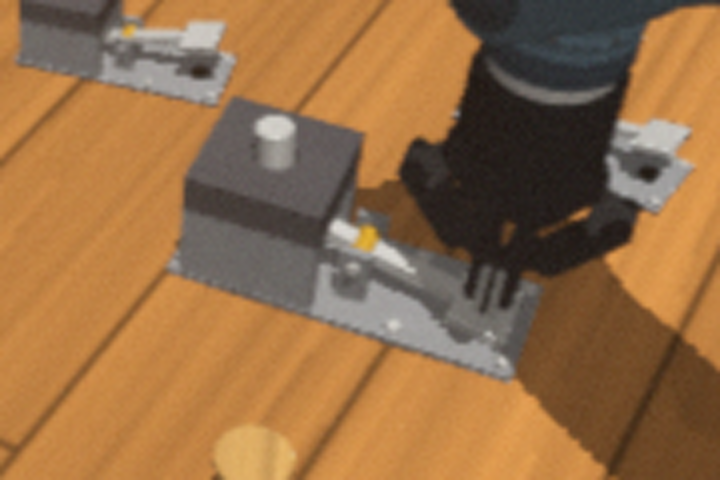

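The side view shows the die standing out of the plate at (275,140) in the zoom, with the pedal down under the fingers. The force held at about 15.5 N for over 1 s. Now I retreat and look at the die.

```bash
python3 - <<'E'
from h import *
yaw=.128; tx=np.array([-np.sin(yaw),np.cos(yaw)])
env.move_straight(np.array([.468,-.206,.14]),velocity=.2)
env.move_to(np.array([*(np.array([.599,-.189])-.045*tx),.19]),down(yaw)); release(); env.wait(.2)
c,p,d=shot("wrist","die1"); P=cloud(c,d); z=P[...,2]
k=(np.hypot(P[...,0]-.599,P[...,1]+.189)<.035)&(z>.088)
print(k.sum(),np.percentile(z[k],[5,50,95,99]))
zt=np.percentile(z[k],90)
t=k&(z>zt-.003); print("top",np.median(P[t],0),P[t].min(0),P[t].max(0),t.sum())
pl=(np.hypot(P[...,0]-.599,P[...,1]+.189)<.03)&(np.hypot(P[...,0]-.599,P[...,1]+.189)>.017)&(abs(z-.081)<.005); print("plate",np.median(z[pl]))
q=P[t]; A=np.c_[q[:,:2]-q[:,:2].mean(0),np.ones(len(q))]; print("tilt",np.linalg.lstsq(A,q[:,2],rcond=None)[0])
m=t.astype(np.uint8); cs,_=cv2.findContours(m,0,1); kk=max(cs,key=cv2.contourArea); el=cv2.fitEllipse(kk); print(el,ray(c,*el[0],np.median(q[:,2])))
print(read_time_s(),read_ee_pos(),read_contact_force())
E
```

```text
7967 [0.09921143 0.27803875 0.33207258 0.33207258]
top [ 0.59485484 -0.15894098  0.33207258] [ 0.59485484 -0.15894098  0.33207258] [ 0.59485484 -0.15894098  0.33207258] 938
plate 0.08052048446248192
tilt [ 2.54385494e-15 -6.10622664e-16  3.32072585e-01]Traceback (most recent call last):
  File "<stdin>", line 12, in <module>
cv2.error: OpenCV(4.12.0) /io/opencv/modules/imgproc/src/shapedescr.cpp:361: error: (-201:Incorrect size of input array) There should be at least 5 points to fit the ellipse in function 'fitEllipseNoDirect'
```

View pics/die1.png

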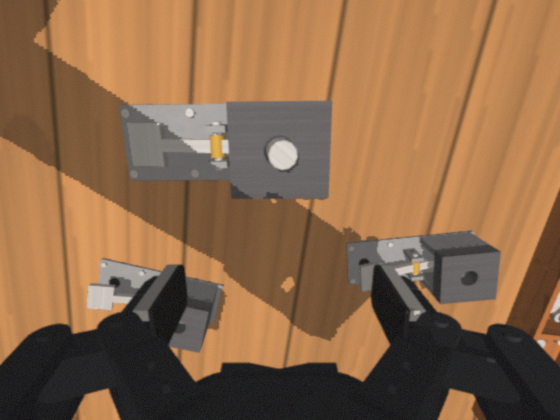

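The die top shows at (283,153), standing proud of the plate. I repeat the measurement with the gripper pixels excluded.

```bash
python3 - <<'E'
from h import *
c=dict(np.load("pics/die1_cam.npz")); d=np.load("pics/die1.npy"); P=cloud(c,d); z=P[...,2]
k=(z>.09)&(z<.12); k[:120]=0;k[185:]=0;k[:,:255]=0;k[:,310:]=0
zt=np.median(z[k]);t=k&(abs(z-zt)<.003); q=P[t]
print(k.sum(),t.sum(),zt,q.min(0),q.max(0),q.mean(0))
A=np.c_[q[:,:2]-q[:,:2].mean(0),np.ones(len(q))]; print("tilt",np.linalg.lstsq(A,q[:,2],rcond=None)[0])
cs,_=cv2.findContours(t.astype(np.uint8),0,1); kk=max(cs,key=cv2.contourArea); el=cv2.fitEllipse(kk); print(el,ray(c,*el[0],zt))
m=(abs(z-.081)<.004); m[:90]=0;m[210:]=0;m[:,:215]=0;m[:,345:]=0
cs,_=cv2.findContours(m.astype(np.uint8),0,1); kk=max(cs,key=cv2.contourArea); rr=cv2.minAreaRect(np.array([ray(c,*w,.081)[:2] for w in cv2.convexHull(kk)[:,0]],np.float32)); print("plate",rr,rr[2]*np.pi/180)
print(read_time_s(),read_ee_pos(),read_contact_force())
E
```

```text
709 685 0.09909301711872498 [ 0.59118484 -0.20008785  0.09630185] [ 0.6126935  -0.17857626  0.10159643] [ 0.60180952 -0.18909997  0.09910821]
tilt [-0.09195314 -0.02944526  0.09910821]
((282.31707763671875, 154.5839080810547), (28.433609008789062, 28.985090255737305), 172.8219757080078) [ 0.60179023 -0.18906704  0.09909302]
plate ((0.5994078516960144, -0.18942761421203613), (0.07983602583408356, 0.07581586390733719), 7.797791481018066) 0.13609713572773016
16.9833 [ 0.60475892 -0.2336289   0.18999247] [0.16662649 0.00928592 0.24218799]
```

```bash
python3 - <<'E'
from h import *
rot=down(.132)
env.move_to(np.array([.601,-.189,.14]),rot)
print(env.move_straight(np.array([.601,-.189,.0835]),velocity=.08,contact_N=8)); env.wait(.2)
print(read_ee_pos(),read_contact_force())
clamp(35); env.wait(.3)
print(read_width(),read_contact_force(),read_ee_pos(),read_time_s())
shot("side","grip")
E
python3 -c "
import cv2;p=cv2.imread('pics/grip.png');cv2.imwrite('pics/gripz.png',cv2.resize(p[130:250,270:450],None,fx=4,fy=4,interpolation=2))"
```

```text
False
[ 0.60142507 -0.18920942  0.08423491] [-0.24012066 -0.52705427  0.52298865]
0.02067679834157786 [ 0.49277522 -0.37639255  0.23147936] [ 0.60109432 -0.18904442  0.08358148] 19.3167
```

View pics/gripz.png

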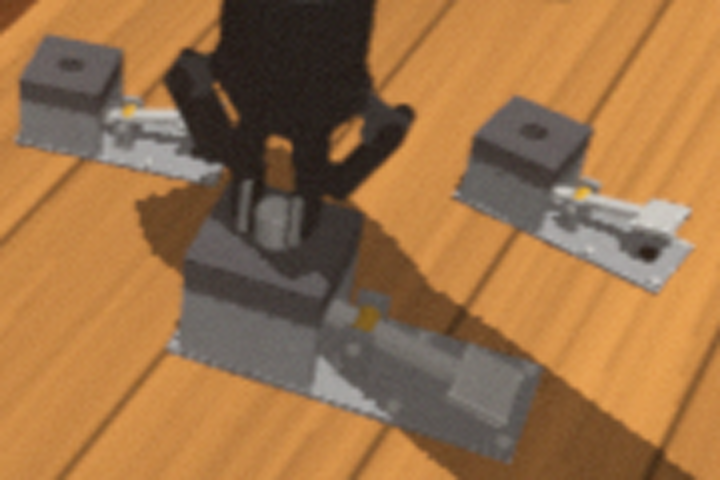

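The fingers hold the die's protruding end, at (275,220) in the zoom. The width reads 20.7 mm, so it is gripped. Next I lift it.

```bash
python3 - <<'E'
from h import *
for z in (.09,.1,.11):
    print(env.move_straight(np.array([.601,-.189,z]),velocity=.04,contact_N=12), read_contact_force(),read_width())
env.move_straight(np.array([.601,-.189,.17]),velocity=.12); env.wait(.3)
print(read_ee_pos(),read_contact_force(),read_wrist_torque(),read_width(),read_time_s())
c,p,d=shot("side","held"); e=proj(c,read_ee_pos()); print(e)
u,v=e.astype(int); cv2.imwrite("pics/heldz.png",cv2.resize(p[v-50:v+50,u-60:u+60,::-1],None,fx=6,fy=6,interpolation=2))
c,p,d=shot("wrist","heldw")
E
```

```text
False [-0.07048814  0.61426475 -1.93743118] 0.020341904528208665
False [-0.04316317 -0.8303388  -1.01042502] 0.020673110930426765
False [ 0.06679283  0.38436943 -0.99701202] 0.020530913801572733
[ 0.60062336 -0.18881582  0.16914594] [-0.48806613 -0.33422804 -1.03088797] [-0.00150798 -0.04797143  0.00129667] 0.02096824955488673 21.4333
[341.59549114 156.53920622]
```

View pics/heldz.png

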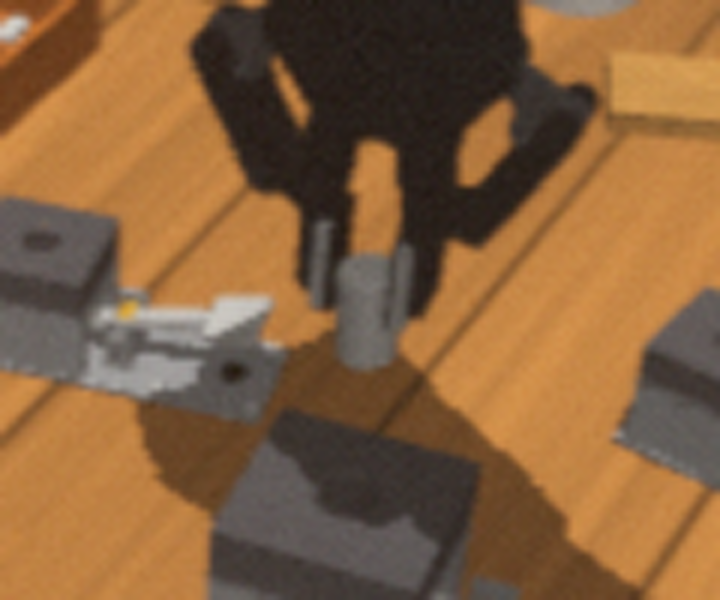

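View pics/heldw.png

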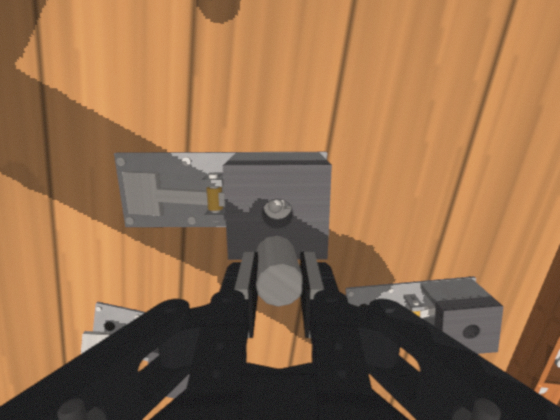

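The wrist view shows the die between the pads, its top disc at (279,278) and its foot at about (277,240), roughly aligned with them. I measure its in-hand pose from depth.

```bash
python3 - <<'E'
from h import *
c=dict(np.load("pics/heldw_cam.npz")); d=np.load("pics/heldw.npy"); P=cloud(c,d)
T=R.from_rotvec(read_tool_rot()).as_matrix(); e=read_ee_pos(); Q=(P-e)@T  # tool frame
# die pixels window
w=Q[225:305,255:303].reshape(-1,3); w=w[(abs(w[:,1])<.013)&(w[:,2]<.03)&(w[:,2]>-.03)&(abs(w[:,0])<.02)]
print(len(w),np.percentile(w,[1,50,99],axis=0).round(4))
top=w[w[:,2]<np.percentile(w[:,2],25)]
from collections import Counter
h,b=np.histogram(w[:,2],np.arange(-.03,.03,.002)); print(list(zip(b.round(3),h)))
for zz in np.arange(-.014,.022,.003):
    s=w[abs(w[:,2]-zz)<.0015]
    if len(s)>10: 
        m=s[:,0].max(); y=s[:,1]; print(round(zz,3),len(s),"xfront",np.percentile(s[:,0],97).round(4),"y",y.min().round(4),y.max().round(4))
E
```

```text
2856 [[-0.0095 -0.0107 -0.0201]
 [ 0.0055 -0.0009 -0.0145]
 [ 0.011   0.0101  0.0173]]
[(np.float64(-0.03), np.int64(0)), (np.float64(-0.028), np.int64(0)), (np.float64(-0.026), np.int64(0)), (np.float64(-0.024), np.int64(2)), (np.float64(-0.022), np.int64(29)), (np.float64(-0.02), np.int64(29)), (np.float64(-0.018), np.int64(257)), (np.float64(-0.016), np.int64(1288)), (np.float64(-0.014), np.int64(169)), (np.float64(-0.012), np.int64(114)), (np.float64(-0.01), np.int64(97)), (np.float64(-0.008), np.int64(95)), (np.float64(-0.006), np.int64(104)), (np.float64(-0.004), np.int64(80)), (np.float64(-0.002), np.int64(67)), (np.float64(0.0), np.int64(62)), (np.float64(0.002), np.int64(64)), (np.float64(0.004), np.int64(62)), (np.float64(0.006), np.int64(59)), (np.float64(0.008), np.int64(54)), (np.float64(0.01), np.int64(58)), (np.float64(0.012), np.int64(50)), (np.float64(0.014), np.int64(52)), (np.float64(0.016), np.int64(49)), (np.float64(0.018), np.int64(15)), (np.float64(0.02), np.int64(0)), (np.float64(0.022), np.int64(0)), (np.float64(0.024), np.int64(0)), (np.float64(0.026), np.int64(0))]
-0.014 1074 xfront 0.0101 y -0.0107 0.0103
-0.011 180 xfront 0.0111 y -0.0109 0.0105
-0.008 136 xfront 0.0113 y -0.0111 0.0107
-0.005 141 xfront 0.011 y -0.0113 0.011
-0.002 115 xfront 0.0107 y -0.0115 0.0101
0.001 96 xfront 0.0106 y -0.0105 0.009
0.004 102 xfront 0.0107 y -0.0106 0.0086
0.007 80 xfront 0.0107 y -0.0108 0.0083
0.01 85 xfront 0.0107 y -0.011 0.0079
0.013 79 xfront 0.0105 y -0.0116 0.008
0.016 77 xfront 0.0105 y -0.0125 0.0077
0.019 25 xfront 0.0104 y -0.012 0.0072
```

```bash
python3 - <<'E'
from h import *
c=dict(np.load("pics/heldw_cam.npz")); d=np.load("pics/heldw.npy"); P=cloud(c,d); p=cv2.imread("pics/heldw.png")
cv2.imwrite("pics/hw.png",cv2.resize(p[215:320,225:335],None,fx=5.6,fy=5.6,interpolation=2))
T=R.from_rotvec(read_tool_rot()).as_matrix(); e=read_ee_pos(); Q=(P-e)@T
w=Q[258:300,262:298].reshape(-1,3); t=w[(w[:,2]<-.010)&(w[:,2]>-.02)&(abs(w[:,1])<.009)&(w[:,0]<.008)&(w[:,0]>-.009)]
for _ in range(3):
    A=np.c_[t[:,:2],np.ones(len(t))]; s=np.linalg.lstsq(A,t[:,2],rcond=None)[0]; r=t[:,2]-A@s; t=t[abs(r)<2.5*r.std()+1e-9]
print("top plane slopes (x,y), z0",s,len(t),r.std())
E
```

```text
top plane slopes (x,y), z0 [-0.00731467  0.08162539 -0.01531143] 1069 0.0005422449889289653
```

View pics/hw.png

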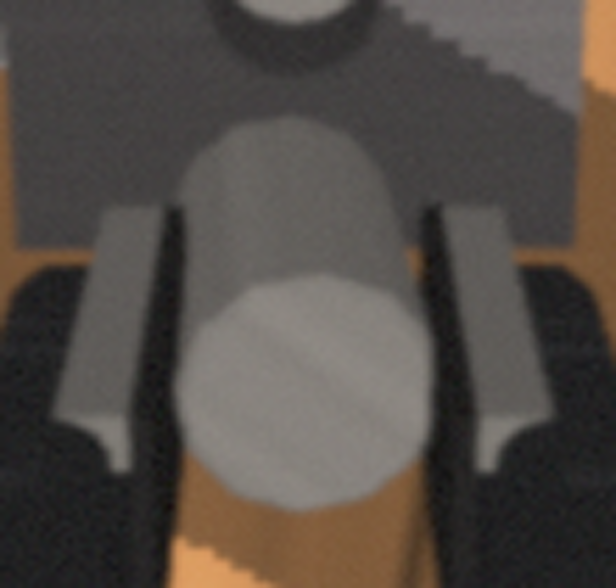

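```bash
cat >> h.py <<'E'
def hole(c,d,guess):
    P=cloud(c,d); z=P[...,2]; u,v=proj(c,[*guess,.03]).round().astype(int)
    m=np.zeros(z.shape,np.uint8); s=slice(v-28,v+29),slice(u-28,u+29)
    m[s]=((z<.0255)&(np.hypot(P[...,0]-guess[0],P[...,1]-guess[1])<.024))[s]
    cs,_=cv2.findContours(m,0,1); k=max(cs,key=cv2.contourArea); el=cv2.fitEllipse(k); mm=cv2.moments(m,True)
    return el, ray(c,*el[0],.03)[:2], ray(c,mm['m10']/mm['m00'],mm['m01']/mm['m00'],.03)[:2]
def placerot(yaw,n):
    R0=R.from_rotvec(down(yaw)); n=np.array(n)/np.linalg.norm(n); t=np.array([0,0,-1.])
    ax=np.cross(n,t); S=R.from_rotvec(ax/np.linalg.norm(ax)*np.arcsin(np.linalg.norm(ax)))
    return (R0*S)
def dietop(c,d,e,T):
    Q=(cloud(c,d)-e)@T; w=Q[258:300,262:298].reshape(-1,3); t=w[(w[:,2]<-.010)&(w[:,2]>-.02)&(abs(w[:,1])<.009)&(w[:,0]<.008)&(w[:,0]>-.009)]
    for _ in range(3):
        A=np.c_[t[:,:2],np.ones(len(t))]; s=np.linalg.lstsq(A,t[:,2],rcond=None)[0]; r=t[:,2]-A@s; t=t[abs(r)<2.5*r.std()+1e-9]
    return s
E
python3 - <<'E'
from h import *
c=dict(np.load("pics/rack1_cam.npz")); print(hole(c,np.load("pics/rack1.npy"),(.559,.213)))
yaw=-.271; tx=np.array([-np.sin(yaw),np.cos(yaw)])
Rn=placerot(yaw,[-.007,.08,-1]); print((Rn.as_matrix()@np.array([-.007,.08,-1])).round(4))
tcp=np.array([*(np.array([.5593,.2128])-.055*tx),.16])
env.move_to(tcp,Rn.as_rotvec()); env.wait(.3)
e=read_ee_pos();T=R.from_rotvec(read_tool_rot()).as_matrix()
c,p,d=shot("wrist","rack2"); print(hole(c,d,(.559,.213))); print("die top slopes",dietop(c,d,e,T)); print(e,read_width(),read_time_s(),read_contact_force())
# rack rectangle from this view
P=cloud(c,d)
E
```

```text
(((278.4326171875, 124.39585876464844), (25.14557647705078, 25.58251953125), 5.91694974899292), array([0.55962792, 0.21274993]), array([0.55963253, 0.21275403]))
[ 0.     -0.      1.0032]
(((265.61773681640625, 134.24273681640625), (26.684350967407227, 27.16816520690918), 163.56375122070312), array([0.55938491, 0.21285098]), array([0.55936761, 0.21283469]))
die top slopes [-0.0066231   0.07915857 -0.01545503]
[0.54487207 0.15920275 0.15999784] 0.020552064114275587 23.2167 [-0.12543843  0.58631569 -1.17946105]
```

View pics/rack2.png

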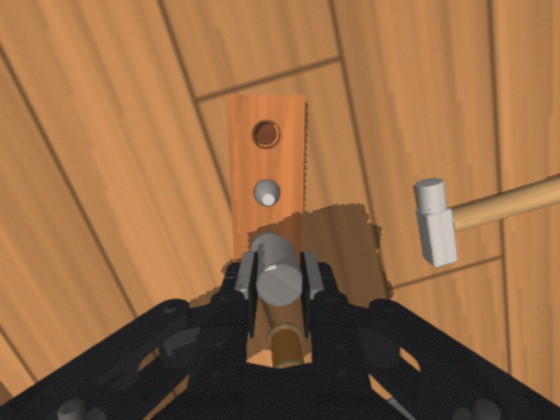

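The empty hole is at (266,134), giving (0.5595, 0.2128), and both views agree. The die sits tilted 0.08 rad in the hand and the tool tilt compensates for that. Now I lower it with force monitoring.

```bash
cat > pl.py <<'E'
from h import *
yaw=-.271; Rn=placerot(yaw,[-.007,.08,-1]); f=np.array([-.0004,-.0024,.0203])
slot=np.array([.5595,.2128])
def tcp(zfoot,dx=0,dy=0): return np.array([slot[0]+dx,slot[1]+dy,zfoot])-Rn.as_matrix()@f
E
python3 - <<'E'
from pl import *
env.move_to(tcp(.075),Rn.as_rotvec())
env.move_straight(tcp(.038),velocity=.08); env.wait(.3)
print(read_ee_pos()-tcp(.038),read_contact_force())
c,p,d=shot("side","above"); u,v=proj(c,[*slot,.04]).astype(int)
cv2.imwrite("pics/abovez.png",cv2.resize(p[v-50:v+50,max(u-60,0):u+60,::-1],None,fx=6,fy=6,interpolation=2))
shot("wrist","abovew")
hit=env.move_straight(tcp(.024),velocity=.015,contact_N=5); env.wait(.1)
print(hit,read_ee_pos()-tcp(.024),read_contact_force(),read_time_s())
E
```

```text
[3.17962141e-04 9.31995083e-05 4.85321926e-04] [ 1.64227848  0.08477385 -1.487666  ]
False [1.15309227e-04 2.97947584e-05 1.76718049e-04] [-0.43921152  0.45876095 -1.28129855] 25.85
```

View pics/abovez.png

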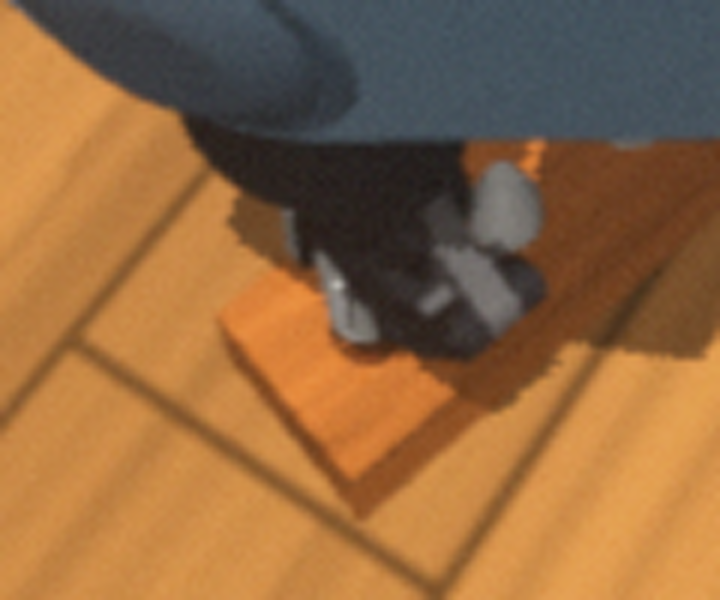

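View pics/abovew.png

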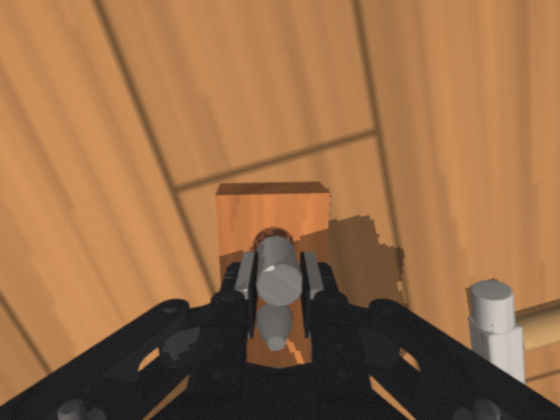

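The die hung directly over the hole at (273,238) in the wrist view and has gone 6 mm in without contact. I keep lowering it.

```bash
python3 - <<'E'
from pl import *
hit=env.move_straight(tcp(.0118),velocity=.015,contact_N=4); env.wait(.15)
print(hit,read_ee_pos()-tcp(.012),read_contact_force(),read_wrist_torque(),read_time_s())
E
```

```text
False [ 9.66927610e-05  2.39356205e-05 -1.14190107e-04] [ 0.5112728   0.30912671 -1.44472625] [-0.00561701  0.06639613 -0.08367792] 26.9667
```

```bash
python3 - <<'E'
from pl import *
hit=env.move_straight(tcp(.0106),velocity=.008,contact_N=3); env.wait(.15)
print(hit,read_ee_pos()-tcp(.012),read_contact_force(),read_wrist_torque(),read_time_s())
E
```

```text
True [ 1.53423591e-04  9.50754490e-06 -4.73884514e-04] [-2.20105784 -1.1660167   5.20328386] [-0.04936428  0.18438788 -0.01729661] 27.325
```

Contact came at about floor height: die about 0.5 mm below the estimate, +6 N. I release, rise and check.

```bash
python3 - <<'E'
from pl import *
release(); env.wait(.3); print(read_contact_force(),read_width())
p0=read_ee_pos(); up=p0+np.array([0,0,.10])
env.move_straight(up,velocity=.08)
yaw=-.271; tx=np.array([-np.sin(yaw),np.cos(yaw)])
env.move_to(np.array([*(slot-.05*tx),.18]),down(yaw)); env.wait(.4)
c,p,d=shot("wrist","fin"); P=cloud(c,d);z=P[...,2]
k=(np.hypot(P[...,0]-slot[0],P[...,1]-slot[1])<.02)&(z>.036)&(z<.07); zt=np.percentile(z[k],60); t=k&(abs(z-zt)<.003); q=P[t]
A=np.c_[q[:,:2]-q[:,:2].mean(0),np.ones(len(q))]; print("ztop",zt,"ctr",q.mean(0)-[*slot,.048],"tilt",np.linalg.lstsq(A,q[:,2],rcond=None)[0][:2],len(q))
for g in [(.546,.164),(.533,.116)]:
    k=(np.hypot(P[...,0]-g[0],P[...,1]-g[1])<.02)&(z>.036)&(z<.07); q=P[k]; print((q.min(0)+q.max(0))/2, len(q))
print(read_time_s()); shot("side","fins")
E
python3 -c "
import cv2;p=cv2.imread('pics/fins.png');cv2.imwrite('pics/finz.png',cv2.resize(p[210:390,140:380],None,fx=3.3,fy=3.3,interpolation=2))"
```

```text
[-0.15352669 -0.37721776 -0.07485631] 0.085523834344674
ztop 0.04765736661288007 ctr [ 0.00018924  0.00025767 -0.00051463] tilt [-0.00466713 -0.0104774 ] 508
[0.54617053 0.16439576 0.04454945] 393
[0.53276018 0.11640701 0.03974796] 834
30.5
```

View pics/fin.png

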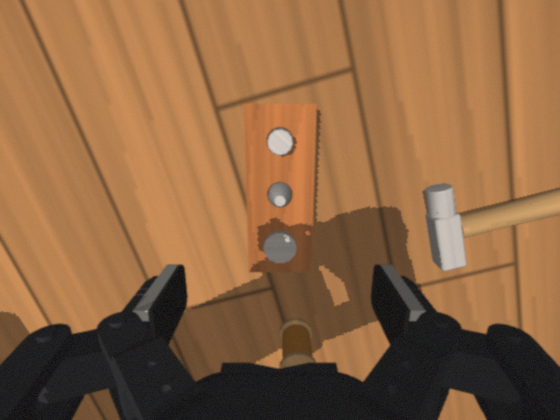

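View pics/finz.png

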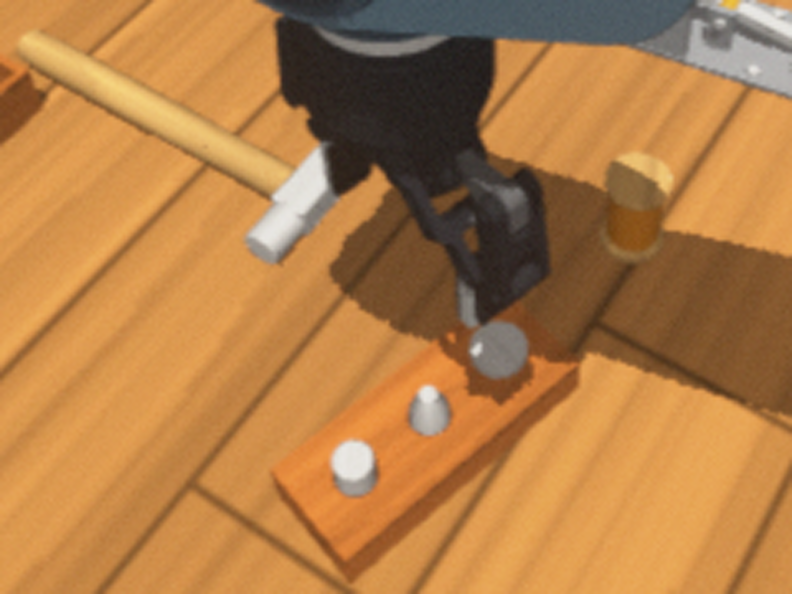

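The die stands seated in the hole, at wrist pixel (280,142). Its top reads 47.7 mm (nominal 48), it is centred within about 0.3 mm and upright. The robot is clear, so I hand in.

```bash
python3 -c "
from bench import *
workorder.sign_off(); print(read_time_s())"
```

```text
the job is handed in; nothing more can be done
the job is handed in; nothing more can be done
```

The die is seated foot down in the rack's empty hole and released, and I handed the job in at about 30.5 s of the 61 s allowed. The sign-off gives no verdict.

- **Press:** I pressed the largest stand's pedal onto its stop and held about 15.5 N vertical (about 16.7 N total) for over a second. The die rose about 18 mm out of the plate.
- **Grip and lift:** The die sat tilted about 0.08 rad between the fingers. I tilted the tool by the same amount so the die went into the hole upright.
- **Placing:** The die went in without touching the rack until it met the floor, where the tool force rose about 6 N, and then I let go.
- **Final checks:** The die's top reads 47.7 mm above the table (48 nominal). It is within about 0.3 mm of the hole's axis and tilted about 0.01 rad. The cone and collar dies measure where they were at the start. The spool and hammer look unmoved in the pictures, but I did not measure them.

No check failed. The first estimate of the hole, from its dark shading, was about 1.5 mm off. I replaced it with depth measurements from two views that agreed within 0.3 mm.

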